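# Unlatch the plate press and hold its bar up

## Task

The painted plate in the press is ready to be taken out. First carry or push both dry clay lumps off the green hold-down bar into the scrap pail, letting neither touch the plate; then pull the red latch tab sideways, to the robot's left, against its spring, lift the bar's front end off its ball, and finish while still holding the bar up in the gripper, its front end raised at least 6 cm, steady. Leave the plate and the other pots, bottle and brush where they are.

Things in the scene. Friction and masses are not known exactly. Their poses are not given: they have to be found in the camera images.
- stand: fixed dark wooden base of the plate press, 320 mm along its x, 190 mm along y, 20 mm thick, origin under its centre on the table; x points from the ball end (near the robot) to the hinge end. At x = -120 mm stands a steel post with a 36 mm ball, at x = +130 mm the hinge brackets (116 mm wide over all, 95 mm high). Yaw within 0.35 rad.
- hold_bar: green hold-down bar, 50 mm wide, 14 mm thick. Origin on the hinge axis (its y) at stand x = +130 mm, 78 mm above the table; it runs along its -x, with a press disc 110 mm across at x = -125 mm. Flat top of bar and disc 85 mm above the table. At x = -250 mm the coupler, a box 68 by 72 mm, covers the ball. 0.5 kg, falls when let go; 3 N lift it at the coupler once unlatched.
- latch (a joint): travel of the sprung latch slide, m: 0 = closed, grows as the tab is pulled towards the stand's +y. It frees the ball at 0.016, stop at 0.030; the spring pulls back with 4 N at 0 and 9 N at 0.030, and shuts it when let go; it need only stay pulled until the coupler has risen 25 mm.
- latch_tab (a point): centre of the red upright latch tab on the coupler, 26 mm along the bar, 12 mm thick in the sliding direction (y), 45 mm high, standing on a steel slide plate whose top is 20 mm below this point. It moves with the latch and tilts with the bar, whose axes it has; nothing stands within 30 mm beside it. Gripped, it serves both to pull the latch and to lift the bar.
- coupler (a point): centre of the coupler's top face, 96 mm above the table when down, straight over the ball, 250 mm from the hinge axis; with the latch closed the coupler lifts only 2 mm. The bar swings up to 1.0 rad.
- lump1_mid (a point): centre (half-way up) of a dry grey clay lump, blocky with rounded edges: about 45 mm along its x, 28 mm thick across its y, 38 mm high, 40 to 80 g. It stands upright on the green hold-down bar. It stands on the half of the bar nearer the latch.
- lump2_mid (a point): centre (half-way up) of a dry grey clay lump, blocky with rounded edges: about 45 mm along its x, 28 mm thick across its y, 38 mm high, 40 to 80 g. It stands upright on the green hold-down bar. It stands on the half of the bar nearer the hinge.
- pail: fixed grey metal scrap pail, round, open at the top, about 170 mm across the rim, 110 mm high, wall 4 mm, origin at the centre of its underside on the table. Left or right of the press.
- plate: dark grey painted plate, 184 mm diameter, 22 mm high, loose on the stand under the press disc (6 mm below the black rubber foot); origin at the centre of its underside. Must stay.
- bowl: terracotta bowl, 150 mm diameter, 65 mm high, on the other side of the press from the pail; origin under its centre. Must stay.
- jar: glass jar with blue cap, 56 mm diameter, 65 mm high, left of the press; origin under its centre. Must stay.
- cup: small blue ceramic cup, 60 mm diameter, 55 mm high, right of the press; origin under its centre. Must stay.
- mug: white mug, 84 mm diameter, 95 mm high, at the back left; origin under its centre. Must stay.
- bottle: clear water bottle, 60 mm diameter, 190 mm high, at the back right; origin under its centre. Must stay.
- brush: paint brush, 150 mm long, lying on the table along the press's right side; origin under it. Must stay.
Things that resemble listed ones, but are neither listed nor needed, are in the scene too. What is shaped like the part that bears lump2_mid but blue or purple is not meant.

How it is judged:
By the outcome, as a careful person would: the job done as asked, in the order asked, and still so for the second after the job is handed in, while the arm keeps its last pose, push and grip.
It also fails if it takes over 58 s, if anything falls off the work surface, if the arm or the gripper's body presses on something with over 40 N, if the wrist force passes 120 N, or if a joint passes its speed limit or range.

## Robot

A 7-joint arm with a two-finger parallel gripper is mounted at the origin on the work surface. World frame = base frame: x ahead of the robot, y to its left, z up, the work surface at z = 0. Lengths are in m, angles in rad, forces in N, time in s.
With the tool pointing down it reaches from about 0.35 to 0.9 m from the base axis. Payload 7.2 kg.
Tool frame: the origin (TCP) lies on the centre line of the jaws, within the pads' length; the fingertips stand 19 mm ahead of it and the grasp point (between the pads) is the TCP; x points along the fingers, y is the direction in which the jaws open and shut, and the axes are right-handed (so a half turn about x gives the same grasp; the last joint's range is limited). The gripper opens to 85 mm and grips with 20 to 120 N. Pads are 22 mm wide; open, the fingers measure 114 mm over their backs; the gripper's body (76 mm by 85 mm) begins 54 mm behind the grasp point. The pads swing forward as they close: fully open they stand 13 mm farther back than shut.
Start: joints at [1.176, 0.411, -0.013, 1.596, 0.006, 1.134, -0.082], TCP at [0.201, -0.592, 0.25] pointing down, gripper open.
Joint ranges: [-2.95, 2.95], [-0.29, 1.99], [-1.47, 1.44], [0.14, 2.54], [-1.03, 4.17], [0.13, 1.85], [-2.86, 2.86]. Speed limits (rad/s): [2.39, 2.39, 3.01, 3.01, 3.14, 3.14, 3.14].

## Interface

Orientations are given as a unit quaternion [x, y, z, w].
In Python, from plant import sense, optics, manip gives the robot as it stands.
- The arm moves only by the shell command python3 -m pendant 'ROWS' [FORCE]. ROWS is text: rows parted by semicolons, each of 7 numbers parted by spaces: the closure, from -1 (fully open) to 1 (shut), so that 0 is half open, then the shift along the world's x, y, z in m, then the turn, a rotation vector about the world's x, y, z in degrees. In form: jaw x y z wx wy wz; .... A call has 1 to 5 rows; each row shifts and turns the commanded pose from where the row before left it; what a row does not reach is not made up. A row lasts 1/8 s, in which the tool goes at most 62.5 mm and 10.7 degrees, less where a joint would pass 70% of its speed; a pose out of reach is approached as far as the arm can. A call with a gripper value outside its range is refused whole. The fingers move at their own pace and stop on an object; FORCE is the grip in N (left out, the last holds). Time passes only in rows, so rows that do not move let the fingers close. It gives the time, the measured TCP pose, the force and the opening at its end, in the units of the state.
- sense(): the state, without advancing time (a new reading comes with each control period).
- optics.capture(name): name is "scene" or "side" or "wrist"; returns a dict with "image" (420x560x3 uint8, blue, green, red), "range_z" (420x560 float32, m along the optical axis (not along the pixel's ray), 0 where there is no reading), "fx", "fy", "cx", "cy" (pixels), "k1" (the pictures are not rectified: a ray, as slopes to the right and down, at radius r is drawn at 1 + k1 r^2 times it, then the intrinsics apply), "position" and "rotation" of the camera in the world; the wrist camera has in their place "mount" (4x4, takes a point from camera to tool coordinates, whose origin is the TCP and whose axes are the tool frame's). Camera axes: x right, y up, looking along -z (the intrinsics and any distortion apply to the point x, -y, -z); pixel columns grow to the right and rows downward; lengths in m; the calibration is good to about 2 mm. A picture is of the moment at which its call begins: read the wrist's pose just before it.
- manip.hand_in(): hands the job in, once; it reports no verdict.
The state is a dict: "t": time; "joint_positions": joint angles; "qd": joint speeds; "effort": joint torques, N m; "position": TCP position; "orientation": TCP orientation; "contact_force": force on the tool from outside, world axes, zero at the start; "ft_torque": the same for the moment, N m; "width": opening from 0.0 (shut) to 1.0 (fully open).
Only numpy, scipy, OpenCV 4.12 (cv2) and the standard library are available. Lean on these libraries where they do the work, as an engineer would, in place of code of your own. Each camera call takes 0.05 s, during which the arm holds its last target.

## Working session

There is one attempt and no reset: what is moved stays moved. The work goes in short steps, Python scripts to look and compute and a shell command to move; the robot and the scene stay as the last step left them, time stands still between calls to the robot, and variables do not carry over. Pictures are saved under pics/ and viewed, and the job is handed in when it is done.

```bash
ls; mkdir -p pics; cat > h.py <<'E'
import numpy as np, cv2
from plant import sense, optics, manip
from scipy.spatial.transform import Rotation as R
def cap(name,fn=None):
    s=sense(); c=optics.capture(name)
    if name=='wrist':
        T=np.eye(4);T[:3,:3]=R.from_quat(s['orientation']).as_matrix();T[:3,3]=s['position']
        M=T@np.array(c['mount'])
        c['Rm'],c['p']=M[:3,:3],M[:3,3]
    else:
        r=np.array(c['rotation']); c['Rm']=r if r.shape==(3,3) else R.from_quat(r).as_matrix(); c['p']=np.array(c['position'])
    if fn: cv2.imwrite('pics/'+fn,c['image'])
    return c
def cloud(c):
    h,w=c['range_z'].shape
    v,u=np.mgrid[0:h,0:w].astype(float)
    K=np.array([[c['fx'],0,c['cx']],[0,c['fy'],c['cy']],[0,0,1.]])
    n=cv2.undistortPoints(np.stack([u.ravel(),v.ravel()],1)[:,None],K,np.array([c['k1'],0,0,0.]))[:,0]
    z=c['range_z'].ravel()
    P=np.stack([n[:,0]*z,-n[:,1]*z,-z],1)@c['Rm'].T+c['p']
    P[z==0]=np.nan
    return P.reshape(h,w,3)
E
python3 - <<'E'
from h import *
print(sense())
for n in ['scene','side','wrist']:
    c=cap(n,n+'0.png'); P=cloud(c); print(n,c['p'],c['k1'],c['fx']); np.savez('pics/%s0.npz'%n,P=P,img=c['image'])
E
```

```text
pics
{'t': 0.0, 'joint_positions': array([ 1.17578592,  0.41191848, -0.01274205,  1.59705652,  0.00558592,
        1.13428157, -0.0821596 ]), 'qd': array([ 0.00045813,  0.00018232,  0.00128301, -0.00022728, -0.00099784,
        0.00053844, -0.00069798]), 'effort': array([-1.61878697e-04, -6.00630283e+01,  6.82146996e-01, -2.99423057e+01,
        1.38425472e-02,  1.05801551e-02, -2.19518961e-05]), 'position': array([ 0.20047293, -0.59148225,  0.24943619]), 'orientation': array([-0.69755706, -0.11562364,  0.6978074 , -0.11449958]), 'contact_force': array([-0.52034235,  0.07499219,  0.64832607]), 'ft_torque': array([-0.04382482, -0.00688139, -0.01987918]), 'width': 1.0033489580318093}
scene [ 1.00124084 -0.39626269  0.7629033 ] 0.003240441502306714 380.49700770145625
side [ 0.41982149 -0.85812655  0.58321526] -0.04380092705522277 430.5581617024106
wrist [ 0.26615942 -0.56905839  0.37485506] -0.038893051856214084 346.16449606808845
```

View pics/scene0.png

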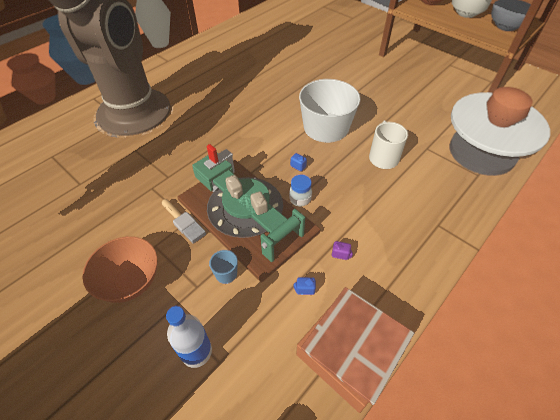

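View pics/side0.png

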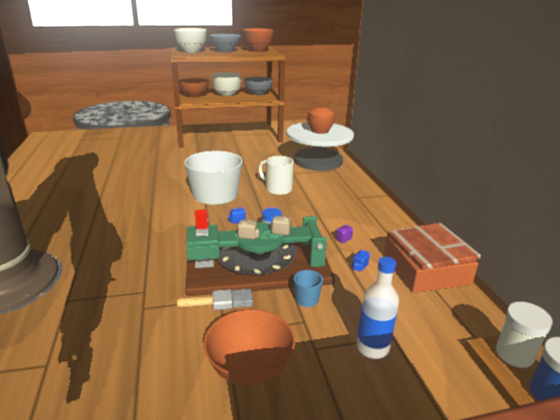

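View pics/wrist0.png

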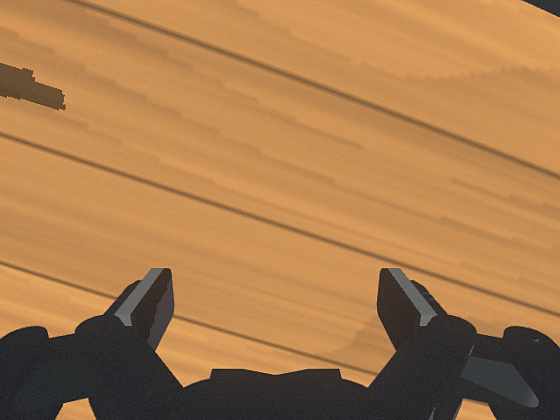

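The scene camera shows the press at about (250,205): lumps at (234,186) and (259,203), red tab at (212,155), pail at (329,110) on the robot's left. Bowl is on the right. Now I'll measure.

```bash
python3 - <<'E'
import numpy as np, cv2
for n in ['scene','side']:
    d=np.load(f'pics/{n}0.npz');P=d['P'];im=d['img'];hsv=cv2.cvtColor(im,cv2.COLOR_BGR2HSV).astype(int)
    H,S,V=hsv[...,0],hsv[...,1],hsv[...,2]
    reg=(P[...,0]>0.3)&(P[...,0]<0.9)&(abs(P[...,1])<0.4)
    def rep(m,l):
        q=P[m&np.isfinite(P[...,0])]
        if len(q): print(n,l,len(q),'med',np.median(q,0).round(3),'lo',np.percentile(q,3,axis=0).round(3),'hi',np.percentile(q,97,axis=0).round(3))
    red=reg&((H<4)|(H>176))&(S>200)&(V>120)
    rep(red&(P[...,2]>.07),'red')
    g=reg&(H>55)&(H<90)&(S>90)
    rep(g,'green')
    gt=g&(abs(P[...,2]-.085)<.004); rep(gt,'green top .085')
    gc=g&(abs(P[...,2]-.096)<.004); rep(gc,'coupler top')
    l=(P[...,2]>.092)&(P[...,2]<.14)&(H>5)&(H<25)&(S<140)&reg
    k,lab,st,ce=cv2.connectedComponentsWithStats(l.astype(np.uint8))
    for i in range(1,k):
        if st[i,4]>25:
            rep(lab==i,f'lump{ce[i].round()}')
            q=P[(lab==i)];q=q[q[:,2]>.118]
            if len(q)>5: print('  top',cv2.minAreaRect((q[:,:2]*1000).astype(np.float32)),np.median(q,0).round(3))
    if len(P[gt])>5:
        q=P[gt][:,:2]; print(np.linalg.svd(q-q.mean(0))[2][0])
    q=P[(P[...,2]>.1)&(P[...,2]<.118)&(S<60)&reg]
    rep((P[...,2]>.1)&(P[...,2]<.118)&(S<60)&(P[...,1]>.1)&(P[...,0]>.2)&(P[...,0]<.8)&(P[...,1]<.5),'pail rim')
    m=(P[...,2]>.1)&(P[...,2]<.118)&(S<60)&(P[...,1]>.1)&(P[...,0]>.2)&(P[...,0]<.8)&(P[...,1]<.5)
    print(cv2.minEnclosingCircle((P[m][:,:2]*1000).astype(np.float32)))
E
```

```text
scene red 43 med [ 0.441 -0.037  0.143] lo [ 0.431 -0.038  0.113] hi [ 0.452 -0.029  0.15 ]
scene green 9 med [ 0.538 -0.057  0.087] lo [ 0.413 -0.069  0.083] hi [ 0.614 -0.03   0.098]
scene green top .085 7 med [ 0.586 -0.065  0.087] lo [ 0.506 -0.07   0.083] hi [ 0.614 -0.053  0.088]
scene coupler top 2 med [ 0.414 -0.03   0.097] lo [ 0.412 -0.031  0.096] hi [ 0.417 -0.029  0.098]
scene lump[309.  88.] 125 med [0.422 0.351 0.102] lo [0.415 0.288 0.093] hi [0.439 0.395 0.111]
scene lump[311. 112.] 59 med [0.502 0.266 0.104] lo [0.463 0.261 0.095] hi [0.526 0.272 0.111]
scene lump[341. 115.] 134 med [0.57  0.309 0.102] lo [0.537 0.275 0.093] hi [0.58  0.365 0.111]
scene lump[391. 133.] 147 med [0.701 0.351 0.095] lo [0.659 0.31  0.092] hi [0.739 0.391 0.097]
scene lump[219. 158.] 192 med [ 0.445 -0.011  0.103] lo [ 0.429 -0.053  0.1  ] hi [0.456 0.015 0.105]
scene lump[234. 186.] 268 med [ 0.546 -0.061  0.118] lo [ 0.521 -0.072  0.095] hi [ 0.559 -0.044  0.124]
  top ((536.4412231445312, -55.62679672241211), (25.991552352905273, 36.55939865112305), 69.02517700195312) [ 0.538 -0.057  
[... 1459 characters left out ...]
952239990234), 72.79182434082031) [ 0.611 -0.056  0.12 ]
side lump[247. 229.] 327 med [ 0.535 -0.065  0.111] lo [ 0.515 -0.072  0.093] hi [ 0.555 -0.049  0.123]
  top ((533.78857421875, -58.405879974365234), (25.13364601135254, 36.86525344848633), 82.63786315917969) [ 0.536 -0.059  0.12 ]
side lump[381. 295.] 358 med [ 0.709 -0.351  0.131] lo [ 0.692 -0.365  0.115] hi [ 0.742 -0.327  0.139]
  top ((717.0233764648438, -345.9417724609375), (32.25477600097656, 57.07197570800781), 63.66725158691406) [ 0.71  -0.352  0.131]
[-9.99999817e-01 -6.04720665e-04]
side pail rim 438 med [0.499 0.368 0.106] lo [0.417 0.264 0.1  ] hi [0.792 0.488 0.111]
((605.3515625, 405.1942138671875), 209.79702758789062)
```

```bash
python3 - <<'E'
import numpy as np, cv2
from scipy.optimize import least_squares
A=[];C=[]
for n in ['scene','side']:
    d=np.load(f'pics/{n}0.npz');A.append(d['P'].reshape(-1,3));C.append(d['img'].reshape(-1,3))
P=np.vstack(A);C=np.vstack(C);ok=np.isfinite(P[:,0]);P=P[ok];C=C[ok]
m=(P[:,2]>.105)&(P[:,2]<.114)&(abs(P[:,0]-.5)<.12)&(abs(P[:,1]-.35)<.12)
q=P[m][:,:2]
f=least_squares(lambda p:np.hypot(q[:,0]-p[0],q[:,1]-p[1])-p[2],[.5,.35,.083],loss='soft_l1',f_scale=.003);print('pail',f.x)
# topdown 2mm/px->  scale 2px/mm over x .38-.74,y -.2..0.1
S=2000
img=np.zeros((600,760,3),np.uint8)
o=np.argsort(P[:,2])
for p,c in zip(P[o],C[o]):
    u=int((p[0]-.37)*S);v=int((.09-p[1])*S)
    if 0<=u<760 and 0<=v<600 and p[2]<.2: cv2.circle(img,(u,v),2,c.tolist(),-1)
cv2.imwrite('pics/top0.png',img)
E
```

```text
pail [0.49630679 0.34554159 0.08220956]
```

View pics/top0.png

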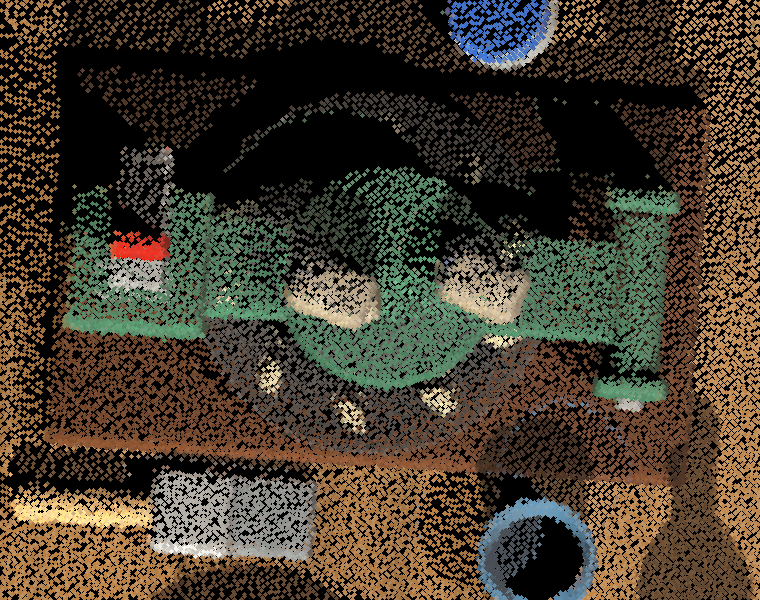

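Press yaw is about −4°. Lumps are near (0.537,−0.057) and (0.613,−0.053), with their long axes at about −15 to −22°. Tab is near (0.440,−0.033) and pail centre at (0.496,0.346). Next I'll refine the lump pose and work out the tool's yaw.

```bash
python3 - <<'E'
from h import *
s=sense(); M=R.from_quat(s['orientation']).as_matrix(); print(M.round(3)); print('y axis angle',np.degrees(np.arctan2(M[1,1],M[0,1])))
A=[];C=[]
for n in ['scene','side']:
    d=np.load(f'pics/{n}0.npz');A.append(d['P'].reshape(-1,3));C.append(d['img'].reshape(-1,3))
P=np.vstack(A);C=np.vstack(C)
for c in [(.537,-.057),(.613,-.053)]:
    m=(P[:,2]>.119)&(np.abs(P[:,0]-c[0])<.032)&(np.abs(P[:,1]-c[1])<.03)
    q=P[m]; print(len(q),q[:,2].max(),cv2.minAreaRect((q[:,:2]*1000).astype(np.float32)))
    m=(P[:,2]>.095)&(np.abs(P[:,0]-c[0])<.032)&(np.abs(P[:,1]-c[1])<.03)
    print(cv2.minAreaRect((P[m][:,:2]*1000).astype(np.float32)))
E
```

```text
[[-0.     0.321 -0.947]
 [ 0.001 -0.947 -0.321]
 [-1.    -0.001  0.   ]]
y axis angle -71.27493190950723
215 0.12546556119381114 ((535.7902221679688, -56.019203186035156), (26.93894386291504, 37.424644470214844), 68.69134521484375)
((537.6167602539062, -56.409767150878906), (29.478731155395508, 47.7631950378418), 69.55793762207031)
227 0.12608186103472319 ((612.1812133789062, -52.432125091552734), (25.363113403320312, 36.71206283569336), 71.22163391113281)
((609.5574951171875, -52.51054763793945), (30.80156707763672, 47.11118698120117), 68.63229370117188)
```

```bash
python3 -m pendant '-1 .03 .05 0 0 0 0; -1 .03 .05 0 0 0 -8; -1 .03 .05 0 0 0 -8; -1 .03 .05 0 0 0 -8; -1 .03 .05 0 0 0 -8' 30; python3 -m pendant '-1 .03 .05 0 0 0 -8; -1 .03 .05 0 0 0 0; -1 .03 .05 0 0 0 0; -1 .03 .05 0 0 0 0; -1 .03 .05 0 0 0 0'
```

```text
t: 0.78
position: [0.3513, -0.3401, 0.2503]
orientation: [0.702, -0.083, -0.702, -0.083]
contact_force: [1.3, -0.5, 0.9]
width: 1.002
t: 1.4
position: [0.5013, -0.0903, 0.2503]
orientation: [0.695, -0.131, -0.695, -0.131]
contact_force: [1.0, -0.6, -0.0]
width: 0.998
```

```bash
python3 - <<'E'
from h import *
s=sense();M=R.from_quat(s['orientation']).as_matrix();print(s['t'],s['position'],np.degrees(np.arctan2(M[1,1],M[0,1])),s['joint_positions'].round(2),M[:,0])
c=cap('wrist','w1.png');P=cloud(c);np.savez('pics/w1.npz',P=P,img=c['image'])
E
```

```text
1.4 [ 0.50125582 -0.09033506  0.25033072] -111.29614418886842 [ 0.31  0.23 -0.26  1.86  0.07  1.06 -1.93] [ 1.62419683e-04 -2.01557367e-04 -9.99999966e-01]
```

View pics/w1.png

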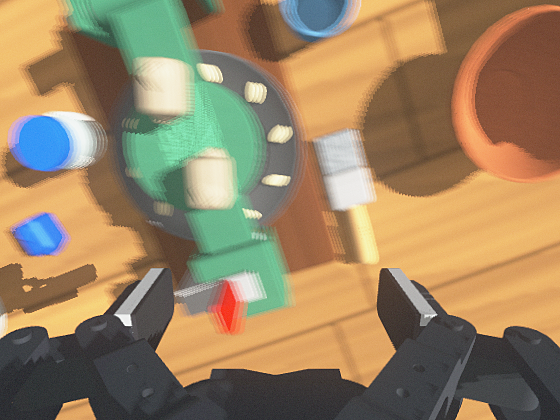

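The wrist view (slightly blurred) shows lump1 at (210,178), lump2 at (162,85) and the red tab at (230,305). Both lumps are square to the jaws, so the yaw is right. I'll measure them again now the arm is still.

```bash
cat > m.py <<'E'
from h import *
import sys
s=sense();print(s['t'],s['position'].round(4),s['qd'].round(3))
c=cap('wrist',sys.argv[1]);P=cloud(c);hsv=cv2.cvtColor(c['image'],cv2.COLOR_BGR2HSV).astype(int)
H,S,V=hsv[...,0],hsv[...,1],hsv[...,2]
for c0 in [(.537,-.057),(.613,-.053)]:
    m=(P[...,2]>.116)&(P[...,2]<.135)&(np.abs(P[...,0]-c0[0])<.034)&(np.abs(P[...,1]-c0[1])<.034)
    q=P[m]
    if len(q)>20: print(len(q),np.percentile(q[:,2],[2,50,98]).round(3),cv2.minAreaRect((q[:,:2]*1000).astype(np.float32)))
m=((H<6)|(H>174))&(S>190)&(V>100)&(P[...,2]>.1)&(P[...,0]<.5)&(P[...,1]<.1)
q=P[m]
if len(q)>20: print('tab',len(q),np.percentile(q,[2,50,98],axis=0).round(4).tolist(),cv2.minAreaRect((q[q[:,2]>.135][:,:2]*1000).astype(np.float32)))
E
python3 m.py w2.png
```

```text
1.45 [ 0.5048 -0.0819  0.2505] [ 0.04  -0.027  0.012  0.04  -0.032 -0.004  0.177]
1828 [0.117 0.122 0.126] ((535.0481567382812, -54.22406005859375), (28.154273986816406, 39.151878356933594), 69.7567367553711)
2193 [0.117 0.122 0.126] ((610.8363037109375, -50.368202209472656), (27.922134399414062, 39.543582916259766), 67.66673278808594)
tab 781 [[0.428, -0.0375, 0.1133], [0.442, -0.0352, 0.1477], [0.4515, -0.0263, 0.1508]] ((439.4045715332031, -31.45099449157715), (11.642091751098633, 25.66782569885254), 85.95262908935547)
```

```bash
python3 -m pendant '-1 .035 .036 -.05 0 0 0; -1 0 0 0 0 0 0; -1 0 0 0 0 0 0'; python3 m.py w3.png
```

```text
t: 1.88
position: [0.5311, -0.0608, 0.206]
orientation: [-0.695, 0.131, 0.695, 0.13]
contact_force: [0.1, -0.7, -0.3]
width: 1.004
1.875 [ 0.5311 -0.0608  0.206 ] [ 0.014 -0.026  0.008 -0.007 -0.    -0.001 -0.002]
2435 [0.117 0.122 0.126] ((534.8856201171875, -53.869384765625), (27.86202621459961, 40.0388298034668), 69.18133544921875)
3166 [0.117 0.122 0.126] ((611.1477661132812, -50.18931579589844), (28.376171112060547, 40.41973114013672), 67.26203918457031)
tab 574 [[0.4335, -0.0376, 0.1091], [0.4498, -0.0361, 0.1369], [0.452, -0.0269, 0.1502]] ((446.54583740234375, -34.86880874633789), (18.040042877197266, 9.209993362426758), 37.89560317993164)
```

```bash
python3 -m pendant '-1 0 .002 -.045 0 0 0; -1 0 0 -.045 0 0 0; -1 0 0 0 0 0 0; -1 0 0 0 0 0 0'; python3 -m pendant '0.9 0 0 0 0 0 0; .9 0 0 0 0 0 0; .9 0 0 0 0 0 0; .9 0 0 0 0 0 0;.9 0 0 0 0 0 0' 30
```

```text
t: 2.42
position: [0.5325, -0.0589, 0.1182]
orientation: [0.696, -0.131, -0.694, -0.131]
contact_force: [-0.2, -1.1, -0.1]
width: 1.0
t: 3.05
position: [0.5319, -0.0581, 0.1169]
orientation: [0.695, -0.131, -0.695, -0.131]
contact_force: [-1.0, 0.2, 6.2]
width: 0.322
```

```bash
python3 -m pendant '.9 0 0 .03 0 0 0; .9 0 0 .04 0 0 0; .9 0 0 .03 0 0 0; .9 0 0 0 0 0 0'; python3 - <<'E'
from h import *
cap('side','s2.png');
E
```

```text
t: 3.55
position: [0.5328, -0.0582, 0.2185]
orientation: [0.696, -0.13, -0.693, -0.131]
contact_force: [-0.0, -0.1, -1.0]
width: 0.32
```

View pics/s2.png

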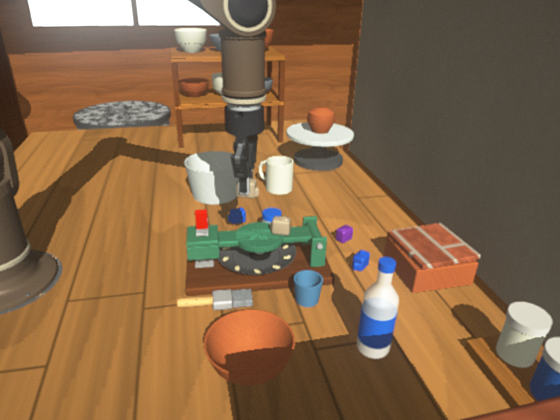

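Lump1 is held clear of the bar at (248,190), and lump2 is still on the bar at (281,226). Carrying lump1 to the pail.

```bash
python3 -m pendant '.9 0 .05 0 0 0 0; .9 -.01 .06 0 0 0 0; .9 -.01 .06 0 0 0 0; .9 -.01 .06 0 0 0 0; .9 -.006 .06 0 0 0 0'; python3 -m pendant '.9 0 .06 0 0 0 0; .9 0 .05 0 0 0 0; .9 0 0 0 0 0 0; .9 0 0 0 0 0 0'
```

```text
t: 4.22
position: [0.4942, 0.2332, 0.2148]
orientation: [-0.694, 0.131, 0.696, 0.13]
contact_force: [1.3, -0.6, -0.7]
width: 0.321
t: 4.72
position: [0.495, 0.341, 0.2145]
orientation: [-0.694, 0.131, 0.696, 0.13]
contact_force: [1.2, -0.4, -0.9]
width: 0.321
```

```bash
python3 -m pendant '.9 0 0 -.05 0 0 0; .9 0 0 -.05 0 0 0; .9 0 0 0 0 0 0; .9 0 0 0 0 0 0'; python3 -m pendant '-.2 0 0 0 0 0 0; -.2 0 0 0 0 0 0; -.2 0 0 0 0 0 0; -.2 0 0 0 0 0 0'; python3 -m pendant '-.2 0 0 .06 0 0 0; -.2 0 0 .06 0 0 0; -.2 0 0 0 0 0 0'; python3 - <<'E'
from h import *
cap('wrist','w4.png')
E
```

```text
t: 5.22
position: [0.4964, 0.3416, 0.1177]
orientation: [0.695, -0.131, -0.695, -0.131]
contact_force: [0.7, 0.8, -0.4]
width: 0.32
t: 5.72
position: [0.4956, 0.3419, 0.1165]
orientation: [0.695, -0.13, -0.695, -0.131]
contact_force: [0.1, 0.0, 0.2]
width: 0.603
t: 6.1
position: [0.4974, 0.3438, 0.2417]
orientation: [0.697, -0.128, -0.693, -0.133]
contact_force: [0.2, -0.8, 0.3]
width: 0.597
```

View pics/w4.png

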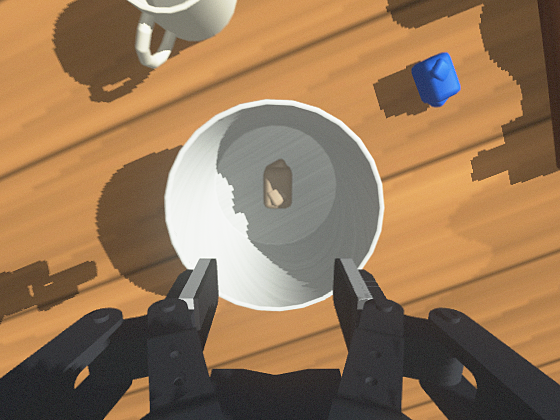

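Lump1 is lying in the pail at (277,185). On to lump2.

```bash
python3 -m pendant '-.8 .01 -.06 0 0 0 0; -.8 .02 -.058 0 0 0 0; -.8 .02 -.058 0 0 0 0; -.8 .02 -.058 0 0 0 0; -.8 .02 -.058 0 0 0 0'; python3 -m pendant '-.8 .02 -.058 0 0 0 0; -.8 .004 -.045 -.04 0 0 0; -.8 0 0 0 0 0 0; -.8 0 0 0 0 0 0; -.8 0 0 0 0 0 0';python3 m.py w5.png
```

```text
t: 6.78
position: [0.5851, 0.0477, 0.2346]
orientation: [-0.694, 0.131, 0.696, 0.13]
contact_force: [1.2, 0.5, 0.2]
width: 0.9
t: 7.4
position: [0.6096, -0.0513, 0.1964]
orientation: [0.695, -0.129, -0.695, -0.13]
contact_force: [-0.6, 1.2, 0.5]
width: 0.902
7.4 [ 0.6096 -0.0513  0.1964] [-0.005 -0.009  0.003 -0.004  0.002  0.     0.002]
2624 [0.117 0.122 0.126] ((611.9598388671875, -51.08466339111328), (27.68196678161621, 38.734161376953125), 67.4829330444336)
```

View pics/w5.png

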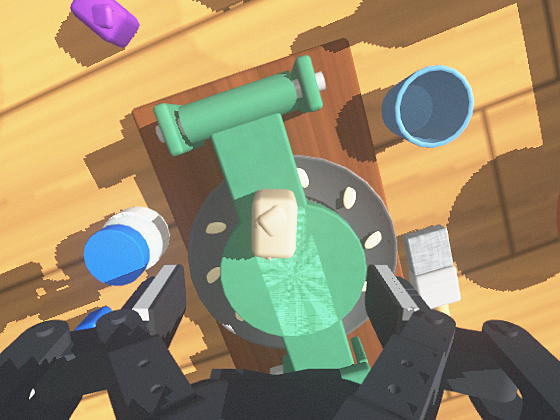

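Lump2 at (275,222) is centred between the jaws, and the jar's cap (117,252) sits well below fingertip level. Descending to grasp.

```bash
python3 -m pendant '-.8 .001 0 -.04 0 0 0; -.8 0 0 -.042 0 0 0; -.8 0 0 0 0 0 0; -.8 0 0 0 0 0 0'; python3 -m pendant '0.9 0 0 0 0 0 0; .9 0 0 0 0 0 0; .9 0 0 0 0 0 0; .9 0 0 0 0 0 0;.9 0 0 0 0 0 0' 30;  python3 -m pendant '.9 0 0 .03 0 0 0; .9 0 0 .04 0 0 0; .9 0 0 .03 0 0 0; .9 0 0 0 0 0 0'; python3 - <<'E'
from h import *
cap('side','s3.png');
E
```

```text
t: 7.95
position: [0.6115, -0.0525, 0.1159]
orientation: [0.696, -0.13, -0.694, -0.13]
contact_force: [0.3, -0.0, 0.2]
width: 0.901
t: 8.57
position: [0.611, -0.0532, 0.1152]
orientation: [0.695, -0.131, -0.694, -0.131]
contact_force: [-1.6, 0.3, 6.2]
width: 0.32
t: 9.07
position: [0.6118, -0.0532, 0.2169]
orientation: [0.697, -0.13, -0.693, -0.131]
contact_force: [0.1, 0.4, -1.2]
width: 0.321
```

View pics/s3.png

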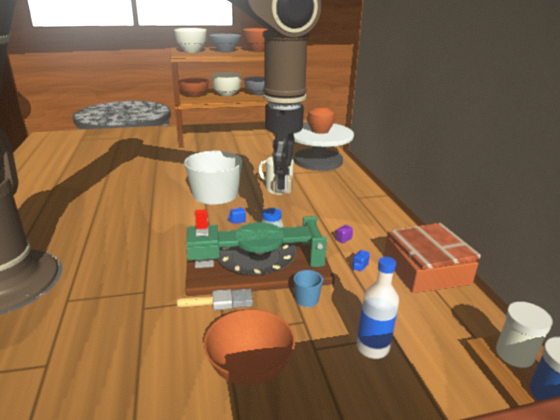

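The bar is now bare and lump2 is in the gripper. Taking it to the pail.

```bash
python3 -m pendant '.9 -.016 .05 0 0 0 0; .9 -.02 .058 0 0 0 0; .9 -.02 .058 0 0 0 0; .9 -.02 .058 0 0 0 0; .9 -.02 .058 0 0 0 0'; python3 -m pendant '.9 -.02 .058 0 0 0 0; .9 0 .058 0 0 0 0; .9 0 0 0 0 0 0; .9 0 0 0 0 0 0; .9 0 0 0 0 0 0'
```

```text
t: 9.75
position: [0.513, 0.2301, 0.2128]
orientation: [-0.694, 0.131, 0.696, 0.13]
contact_force: [1.0, 1.0, -0.4]
width: 0.325
t: 10.38
position: [0.495, 0.3428, 0.2135]
orientation: [-0.695, 0.132, 0.695, 0.131]
contact_force: [-0.6, -0.3, -0.9]
width: 0.322
```

```bash
python3 -m pendant '.9 0 0 -.05 0 0 0; .9 0 0 -.05 0 0 0; .9 0 0 0 0 0 0; .9 0 0 0 0 0 0'; python3 -m pendant '-.2 0 0 0 0 0 0; -.2 0 0 0 0 0 0; -.2 0 0 0 0 0 0; -.2 0 0 0 0 0 0'; python3 -m pendant '-.2 0 0 .06 0 0 0; -.2 0 0 .06 0 0 0; -.2 0 0 0 0 0 0'; python3 - <<'E'
from h import *
cap('wrist','w6.png')
E
```

```text
t: 10.88
position: [0.4955, 0.3448, 0.1159]
orientation: [0.695, -0.13, -0.694, -0.131]
contact_force: [-0.6, 0.4, -0.2]
width: 0.323
t: 11.38
position: [0.4946, 0.3449, 0.1145]
orientation: [0.695, -0.13, -0.695, -0.131]
contact_force: [0.1, 0.6, -0.4]
width: 0.601
t: 11.75
position: [0.4964, 0.3468, 0.2397]
orientation: [0.697, -0.128, -0.693, -0.133]
contact_force: [0.9, -0.1, -1.2]
width: 0.6
```

View pics/w6.png

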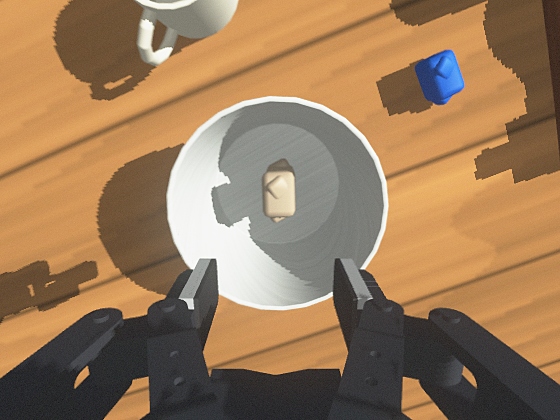

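Both lumps are in the pail: lump2 is on top at (279,195). Now over to the tab, turning +17° so the jaws lie along the stand's y.

```bash
python3 -m pendant '-.2 -.006 -.05 0 0 0 0; -.2 -.01 -.055 0 0 0 0; -.2 -.01 -.055 0 0 0 0; -.2 -.01 -.055 0 0 0 5; -.2 -.01 -.055 0 0 0 6'; python3 -m pendant '-.2 -.01 -.055 0 0 0 6; -.2 0 -.055 0 0 0 0; -.2 0 0 0 0 0 0; -.2 0 0 0 0 0 0; -.2 0 0 0 0 0 0';python3 m.py w7.png; python3 - <<'E'
from h import *
s=sense();M=R.from_quat(s['orientation']).as_matrix();print(np.degrees(np.arctan2(M[1,1],M[0,1])),s['joint_positions'].round(2))
c=cap('side','s4.png');P=cloud(c);hsv=cv2.cvtColor(c['image'],cv2.COLOR_BGR2HSV).astype(int)
H,S,V=hsv[...,0],hsv[...,1],hsv[...,2]
m=((H<6)|(H>174))&(S>190)&(V>100)&(P[...,2]>.1)&(P[...,0]<.5)&(P[...,0]>.3)&(abs(P[...,1])<.1);q=P[m]
print(len(q),np.percentile(q,[2,50,98],axis=0).round(4).tolist())
E
```

```text
t: 12.42
position: [0.4472, 0.0728, 0.2328]
orientation: [-0.704, 0.062, 0.705, 0.062]
contact_force: [0.3, 0.1, 0.4]
width: 0.598
t: 13.05
position: [0.4383, -0.0338, 0.2337]
orientation: [-0.706, 0.025, 0.707, 0.026]
contact_force: [0.3, 0.5, -0.8]
width: 0.6
13.05 [ 0.4383 -0.0338  0.2337] [-0.003 -0.003  0.002 -0.005  0.002  0.001  0.004]
tab 637 [[0.4274, -0.0363, 0.119], [0.4405, -0.0312, 0.1494], [0.4514, -0.0254, 0.1509]] ((439.1535949707031, -30.67272186279297), (10.395685195922852, 25.47037696838379), 85.7615966796875)
-94.1389868874081 [ 0.17  0.12 -0.22  2.03  0.03  0.99 -1.71]
208 [[0.4269, -0.0394, 0.1087], [0.4382, -0.036, 0.1314], [0.4504, -0.0285, 0.1482]]
```

View pics/w7.png

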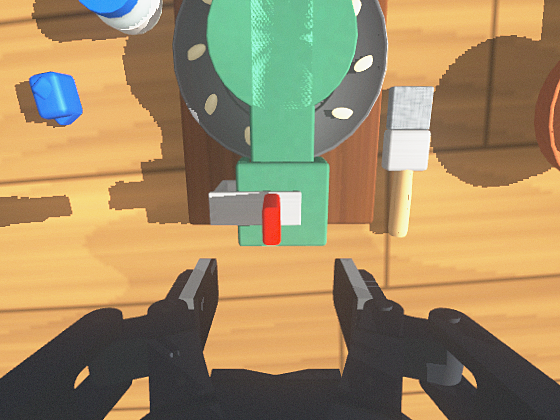

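View pics/s4.png

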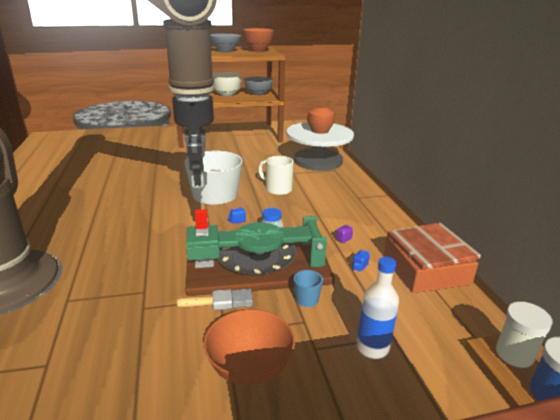

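The tab, at (271,218) in the wrist view, is square to the jaws. Its centre is about (0.4395,−0.031), with z from 0.105 to 0.150 as expected. Descending to TCP z of about 0.136 and gripping.

```bash
python3 -m pendant '-.2 .001 .003 -.05 0 0 0; -.2 0 0 -.047 0 0 0; -.2 0 0 0 0 0 0; -.2 0 0 0 0 0 0'; python3 - <<'E'
from h import *
cap('wrist','w8.png')
E
```

```text
t: 13.65
position: [0.4403, -0.0317, 0.1384]
orientation: [0.707, -0.026, -0.706, -0.026]
contact_force: [0.7, -0.7, 0.1]
width: 0.598
```

View pics/w8.png

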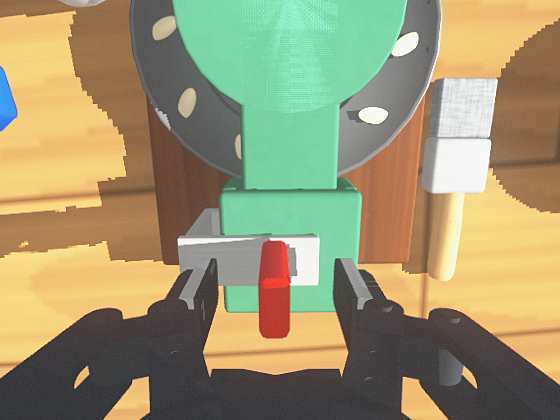

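The tab at (273,290) is centred between the pads. Closing with 60 N.

```bash
python3 -m pendant '1 0 0 0 0 0 0; 1 0 0 0 0 0 0; 1 0 0 0 0 0 0; 1 0 0 0 0 0 0; 1 0 0 0 0 0 0' 60
```

```text
t: 14.32
position: [0.4402, -0.0313, 0.1384]
orientation: [0.707, -0.026, -0.706, -0.026]
contact_force: [-0.9, 3.7, 7.0]
width: 0.131
```

```bash
python3 -m pendant '1 .0005 .008 0 0 0 0; 1 .0005 .008 0 0 0 0; 1 .0005 .008 0 0 0 0; 1 0 0 0 0 0 0; 1 0 0 0 0 0 0'
```

```text
t: 14.95
position: [0.4416, -0.0101, 0.1383]
orientation: [0.707, -0.028, -0.706, -0.026]
contact_force: [-1.0, -7.2, 8.5]
width: 0.13
```

The slide has travelled about 21 mm, and the 7.2 N reaction matches the spring there. Beginning the lift along the hinge arc (4° per row, +y rotation).

```bash
python3 -m pendant '1 .0024 0 .0087 .14 2 0; 1 .0024 0 .0086 .14 2 0; 1 0 0 0 0 0 0; 1 0 0 0 0 0 0'; python3 - <<'E'
from h import *
cap('side','s5.png')
E
```

```text
t: 15.45
position: [0.4461, -0.0105, 0.1546]
orientation: [-0.682, 0.027, 0.731, 0.027]
contact_force: [1.4, -8.3, -3.1]
width: 0.13
```

View pics/s5.png

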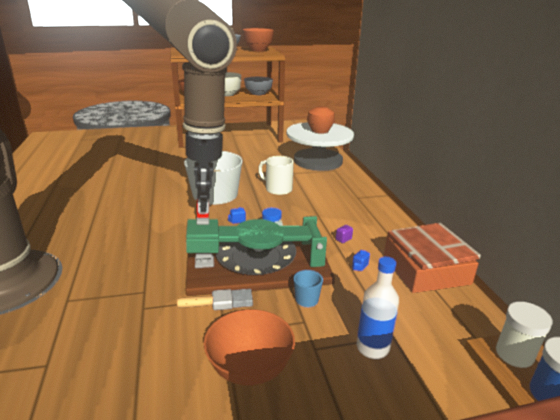

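The bar is swinging up: the load is 3 N as specified, and the coupler at (203,236) has risen. Continuing to 20°.

```bash
python3 -m pendant '1 .006 -.0004 .0169 .28 4 0; 1 .0072 -.0005 .0165 .28 4 0; 1 .0082 -.0006 .0159 .28 4 0; 1 .0094 -.0007 .0153 .28 4 0; 1 0 0 0 0 0 0'; python3 -m pendant '1 0 0 0 0 0 0; 1 0 0 0 0 0 0; 1 0 0 0 0 0 0'; cat > f.py <<'E'
from h import *
import sys
s=sense();print(s)
c=cap('side',sys.argv[1]);P=cloud(c);hsv=cv2.cvtColor(c['image'],cv2.COLOR_BGR2HSV).astype(int)
H,S,V=hsv[...,0],hsv[...,1],hsv[...,2]
g=(H>55)&(H<90)&(S>90)&(P[...,0]>.38)&(P[...,0]<.75)&(abs(P[...,1])<.12)
for a in np.arange(.40,.70,.02):
    q=P[g&(P[...,0]>=a)&(P[...,0]<a+.02)]
    if len(q)>5: print(round(a,2),len(q),np.percentile(q[:,2],[5,50,97]).round(3))
cap('wrist','w_'+sys.argv[1]); cap('scene','c_'+sys.argv[1])
E
python3 f.py s6.png
```

```text
t: 16.12
position: [0.4766, -0.013, 0.2192]
orientation: [-0.572, 0.024, 0.82, 0.029]
contact_force: [-2.1, -7.4, -1.8]
width: 0.132
t: 16.5
position: [0.4763, -0.0131, 0.2189]
orientation: [-0.573, 0.024, 0.819, 0.029]
contact_force: [-0.0, -7.8, -2.7]
width: 0.129
{'t': 16.5, 'joint_positions': array([ 0.10753923,  0.41107584, -0.20597366,  1.73221968,  0.0288561 ,
        1.35270553, -1.75436153]), 'qd': array([-1.06352737e-03, -1.36624323e-03,  7.94315590e-04, -1.34362728e-05,
       -1.62416198e-03,  9.98177207e-04, -3.13900213e-04]), 'effort': array([ -3.37830797, -57.1502924 ,  -5.1533702 , -27.29655683,
        -2.83399567,   1.79064799,  -0.25196068]), 'position': array([ 0.47632075, -0.01309363,  0.2188771 ]), 'orientation': array([-0.57267118,  0.02378007,  0.81891315,  0.02938511]), 'contact_force': array([-0.03658616, -7.80951044, -2.65568408]), 'ft_torque': array([-1.44323683, -0.60641844,  0.71293435]), 'width': 0.12942387344161949}
0.4 28 [0.15  0.16  0.176]
0.42 279 [0.148 0.177 0.19 ]
0.44 296 [0.14  0.171 0.185]
0.46 262 [0.136 0.166 0.178]
0.48 151 [0.146 0.156 0.172]
0.5 130 [0.14  0.148 0.152]
0.52 174 [0.131 0.14  0.145]
0.54 231 [0.125 0.133 0.139]
0.56 243 [0.116 0.127 0.131]
0.58 210 [0.112 0.12  0.124]
0.6 148 [0.106 0.113 0.118]
0.62 115 [0.097 0.105 0.11 ]
0.64 107 [0.089 0.098 0.102]
0.66 275 [0.033 0.087 0.095]
0.68 336 [0.03  0.088 0.096]
```

View pics/s6.png

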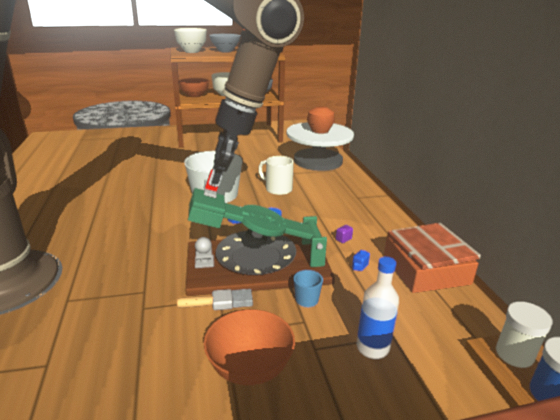

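View pics/c_s6.png

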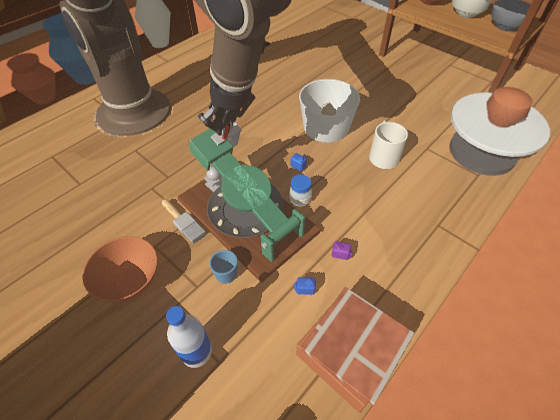

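View pics/w_s6.png

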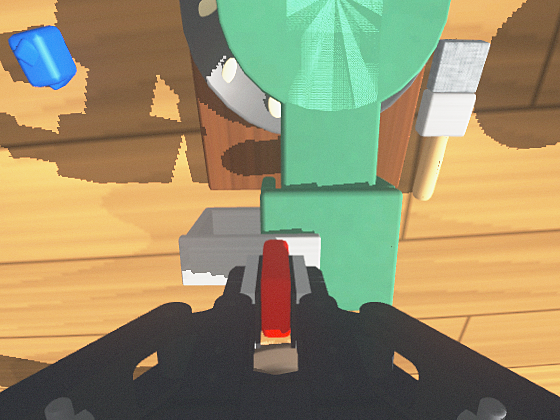

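The bar is up. The ball (204,245) is uncovered and the tab is firmly in the pads at (275,290). The coupler top is at z of about 0.18, roughly 8 cm above its rest height. The plate, brush, cup, jar, bowl, mug and bottle are where they were, and the arm is at rest. Handing in.

```bash
python3 -c "
from plant import manip,sense
print(manip.hand_in()); s=sense(); print(s['t'],s['position'],s['width'],s['contact_force'])"
```

```text
the job is handed in; nothing more can be done
None
the job is handed in; nothing more can be done
```

The job is done and handed in at about 16.6 s of the 58 s allowed. It reports no verdict.

- **Lumps:** I carried both clay lumps to the pail in the gripper, without letting either near the plate. The wrist picture shows both inside, the second resting on the first.
- **Latch:** I gripped the red tab at 60 N and pulled it about 21 mm to the left; it frees at 16 mm. The reaction was about 7.2 N, which matches the spring at that travel.
- **Bar:** I lifted it along the hinge arc by 20°. It hung with about 3 N on the gripper, as expected once unlatched. The depth image puts the coupler top at about 0.18 m against 0.096 m when down, so the front end is up about 8 cm.
- **Final state:** The joints were still, the grip was unchanged (opening about 0.13), and the ball was clear of the coupler. By eye in the last pictures, the plate, bowl, jar, cup, mug, bottle and brush had not moved. I did not measure them again.

The measured height sat about 6 mm above the commanded height throughout, and I allowed for that. The final state and force reading I tried after handing in was refused, so the last readings are from just before it. No check failed or disagreed.

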